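# Hold the hidden adjuster bolt of a loaded counter scale

## Task

Help me set this counter scale under its full test load. Nest the two loose brass weight cups into the brass carrier cup that hangs from the beam, one inside the other in one upright stack, each fully seated. The load then turns the slack adjuster bolt back and the beam sinks: reach down from above into the narrow gap between the two steel uprights, grip the bolt's hidden square head, turn it until the loaded beam is level (pointer on the long middle mark), and finish while still gripping it, keeping it from turning back so that I can tighten the locknut in front. Hold by the bolt head only, hands off beam, carrier and weights, and leave the clay cups where they stand.

Things in the scene. Friction and masses are not known exactly. Their poses are not given: they have to be found in the camera images.
- weight_a: Loose stacking weight, a hollow brass cup 60 mm high, about 100 g. The lower part tapers from 45 mm width at 34 mm height to a 34 mm foot; above is a straight collar 26 mm high, 54 mm outside, mouth 49 mm. Nested, its collar rests on the rim below: it stands 26 mm higher than that cup, radial play about 2 mm. Origin: centre of its underside, z up. Both weights are alike; either goes in first.
- weight_b: Loose stacking weight, a hollow brass cup 60 mm high, about 100 g. The lower part tapers from 45 mm width at 34 mm height to a 34 mm foot; above is a straight collar 26 mm high, 54 mm outside, mouth 49 mm. Nested, its collar rests on the rim below: it stands 26 mm higher than that cup, radial play about 2 mm. Origin: centre of its underside, z up. Both weights are alike; either goes in first.
- scale: Fixed frame of the scale: wooden foot 125 x 150 x 21 mm with a U-shaped dark steel bracket on it. Origin: centre of the foot's underside, on the counter; x from its front to its back (away from the robot), y to its left, z up. The bolt axis runs along x at y = 0, z = 165 mm.
- gap (a point): Middle of the mouth of the gap between the bracket's two uprights, at z = 199 mm in the scale's frame (axes as the scale's). The uprights are 5 mm plates, 90 mm wide along y; the clear gap is 57 mm along x and open at both sides. A steel index tooth on the front plate stands 12 mm higher than this.
- bolt_head (a point): Square steel bolt head, 26 x 26 mm over the flats, 22 mm long along x, midway in the gap, 34 mm below its mouth. Origin: its centre, on the bolt axis; x along the bolt axis to the back, y and z square to its flats (turn with it).
- bolt (a joint): Turn of the bolt, rad, -0.12 to 0.5; 0: the head's flats upright and level. It grows as the head turns clockwise seen from the robot (its top goes to the scale's right), which raises the beam's left end. Little friction: loaded, it turns back to -0.12 if let go (up to 0.4 N m).
- beam: Brass beam in front of the bracket, 52 mm before the head's centre, carried by the bolt through a spring (0.9 N m/rad): it follows the bolt and sags 0.1 to 0.17 rad per weight. Origin on the bolt axis; x along it, y along the beam to the carrier's pin (120 mm), z up when level. Reaches 96 mm to the right; its pointer stands up 54 mm.
- carrier_foot (a point): Centre of the underside of the brass carrier cup, of the same shape as the weights (rim 60 mm above, mouth 49 mm). It hangs upright from the pin at the beam's left end, 62 mm before the beam and 110 mm below the pin, swings a little about x, and sinks 12 to 40 mm per weight. Seated weights stand 26 and 52 mm above this point; z up.
- cup_0: Rough round clay cup without collar, 50 to 55 mm across and about 52 mm high, a bystander. Origin: centre of its underside.
- cup_1: Rough round clay cup without collar, 50 to 55 mm across and about 52 mm high, a bystander. Origin: centre of its underside.
- cup_2: Rough round clay cup without collar, 50 to 55 mm across and about 52 mm high, a bystander. Origin: centre of its underside.

How it is judged:
By the outcome, as a careful person would: the job done as asked, in the order asked, and still so for the second after the job is handed in, while the arm keeps its last pose, push and grip.
It also fails if it takes over 64 s, if anything falls off the work surface, if the arm or the gripper's body presses on something with over 40 N, if the wrist force passes 120 N, or if a joint passes its speed limit or range.

## Robot

A 7-joint arm with a two-finger parallel gripper is mounted at the origin on a cart in front of the work surface, level with it; the furniture and walls round the work are solid. World frame = base frame: x ahead of the robot, y to its left, z up, the work surface at z = 0. Lengths are in m, angles in rad, forces in N, time in s.
With the tool pointing down it reaches from about 0.425 to 0.95 m from the base axis. Payload 16.7 kg.
Tool frame: the origin (TCP) lies midway between the tips of the shut fingers; the grasp point (between the pads) lies 19 mm behind it; z points along the fingers, y is the line along which they close (so a half turn about z gives the same grasp; the last joint's range is limited). The gripper opens to 94 mm and grips with 3 to 60 N. Pads are 16 mm wide; open, the fingers measure 119 mm over their backs; the gripper's body (75 mm by 177 mm) begins 78 mm behind the grasp point.
Start: joints at [-1.365, 0.426, 0.074, 1.606, -0.034, 1.111, -0.067], TCP at [0.235, 0.633, 0.205] pointing down, gripper open.
Joint ranges: [-2.85, 2.85], [-0.5, 2.14], [-1.23, 1.37], [0.21, 2.46], [-1.02, 4.16], [0.16, 2.05], [-2.73, 2.73]. Speed limits (rad/s): [1.89, 1.89, 2.39, 2.39, 3.01, 3.01, 3.01].

## Interface

Orientations are given as a 3x3 rotation matrix whose columns are the frame's x, y, z axes.
In Python, from workcell import ctrl gives the robot as it stands.
- The arm moves only by the shell command python3 -m crank 'ROWS' [FORCE]. ROWS is text: rows parted by semicolons, each of 5 numbers parted by spaces: the finger opening in m, from 0 to 0.094, then the shift along the tool's x, y, z in m, then the turn about the tool's z in degrees. In form: claw tx ty tz twist; .... A call has 1 to 12 rows; each row shifts and turns the commanded pose from where the row before left it, along the tool's axes as they then stand; what a row does not reach is not made up. A row lasts 1/10 s, in which the tool goes at most 50 mm and 8.59 degrees, less where a joint would pass 70% of its speed; a pose out of reach is approached as far as the arm can. A call is refused whole if a number of a shift passes 0.05 or a number of a turn 8.59, either way. A call with a gripper value outside its range is refused whole. The fingers move at their own pace and stop on an object; FORCE is the grip in N (left out, the last holds). Time passes only in rows, so rows that do not move let the fingers close. It gives the time, the measured TCP pose, the force, the opening and the grip force at its end, in the units of the state.
- ctrl.get_obs(): the state, without advancing time (a new reading comes with each control period).
- ctrl.snapshot(name): name is "scene" or "top" or "wrist"; returns a dict with "img" (384x512x3 uint8, blue, green, red), "depth" (384x512 float32, m along the optical axis (not along the pixel's ray), 0 where there is no reading), "intrinsics" (3x3 intrinsics, pixels), "R" (3x3) and "t" (3): a world point X has camera coordinates R X + t; the wrist camera has in their place "T_tool_cam" (4x4, takes a point from camera to tool coordinates, whose origin is the TCP and whose axes are the flange's). Camera axes: x right, y down, z forward; pixel columns grow to the right and rows downward; lengths in m; the calibration is good to about 2 mm. A picture is of the moment at which its call begins: read the wrist's pose just before it.
- ctrl.close_job(): hands the job in; it is judged then, once.
The state is a dict: "time": time; "q": joint angles; "joint_vel": joint speeds; "effort": joint torques, N m; "tcp_pos": TCP position; "orientation": TCP orientation; "wrist_force": force on the tool from outside, world axes, zero at the start; "ft_torque": the same for the moment, N m; "gripper_width": finger opening in m; "grasp_force": force on a finger pad.
Only numpy, scipy, OpenCV 4.12 (cv2) and the standard library are available. Lean on these libraries where they do the work, as an engineer would, in place of code of your own. Each camera call takes 0.05 s, during which the arm holds its last target. There are 200 camera calls.

## Working session

There is one attempt and no reset: what is moved stays moved. The work goes in short steps, Python scripts to look and compute and a shell command to move; the robot and the scene stay as the last step left them, time stands still between calls to the robot, and variables do not carry over. Pictures are saved under pics/ and viewed, at most 10 in all, crops included, and the job is handed in when it is done.

```bash
ls; mkdir -p pics
cat > h.py <<'E'
import numpy as np,cv2
from workcell import ctrl
def pts(name):
    o=ctrl.get_obs(); s=ctrl.snapshot(name); d=s["depth"]; K=np.array(s["intrinsics"])
    v,u=np.mgrid[:384,:512]
    c=np.stack([(u-K[0,2])*d/K[0,0],(v-K[1,2])*d/K[1,1],d],-1)
    if "R" in s: w=(c-np.array(s["t"]))@np.array(s["R"])
    else:
        T=np.array(s["T_tool_cam"]); w=(c@T[:3,:3].T+T[:3,3])@np.array(o["orientation"]).T+np.array(o["tcp_pos"])
    w[d==0]=np.nan
    return s,w
E
python3 - <<'E'
from h import *
o=ctrl.get_obs(); print({k:np.round(v,3).tolist() for k,v in o.items()})
for n in("scene","top"):
    s,w=pts(n); cv2.imwrite(f"pics/{n}.png",s["img"]); np.savez(f"{n}.npz",w=w,img=s["img"],K=s["intrinsics"],R=s["R"],t=s["t"])
    print(n,np.round(-np.array(s["R"]).T@np.array(s["t"]),3), np.round(s["R"],2).tolist())
E
```

```text
pics
{'time': 0.0, 'q': [-1.365, 0.427, 0.074, 1.607, -0.034, 1.111, -0.067], 'joint_vel': [-0.001, -0.0, -0.001, 0.0, 0.0, -0.001, -0.0], 'effort': [0.0, -93.58, 3.667, -45.42, -0.049, 0.02, 0.0], 'tcp_pos': [0.235, 0.632, 0.205], 'orientation': [[-0.937, 0.348, -0.0], [0.348, 0.937, -0.001], [-0.0, -0.001, -1.0]], 'wrist_force': [0.171, -0.654, 0.706], 'ft_torque': [-0.014, 0.001, 0.047], 'grasp_force': 0.0, 'gripper_width': 0.094}
scene [0.649 0.666 1.263] [[-0.97, 0.25, 0.0], [0.22, 0.85, -0.49], [-0.12, -0.47, -0.87]]
top [0.384 0.054 1.31 ] [[-0.03, -1.0, -0.0], [-1.0, 0.03, -0.09], [0.09, -0.0, -1.0]]
```

View pics/scene.png

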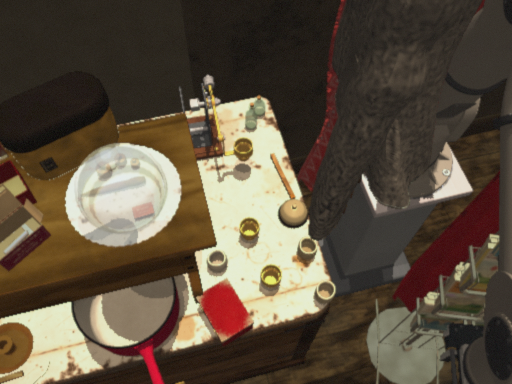

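View pics/top.png

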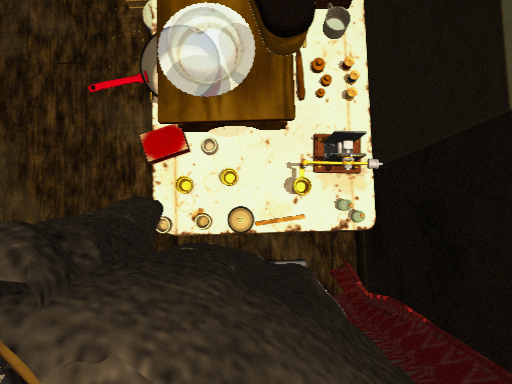

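The scene view shows the carrier at (243,148), loose brass weights at (249,229) and (271,277), and the scale at about (205,125). In the top view the carrier is at (302,186), the weights at (229,177) and (185,185), clay cups at (209,146), (203,221), (162,225), and the scale at about (340,153).

```bash
cat > m.py <<'E'
import numpy as np,cv2
def rim(w,guess,z0,z1,r=.045):
    m=(np.hypot(w[...,0]-guess[0],w[...,1]-guess[1])<r)&(w[...,2]>z0)&(w[...,2]<z1)
    p=w[m]
    if len(p)<5: return None
    zt=np.percentile(p[:,2],90); q=p[p[:,2]>zt-.006]
    (c,s,a)=cv2.fitEllipse((q[:,:2]*1000).astype(np.float32)) if 0 else cv2.minAreaRect((q[:,:2]*1000).astype(np.float32))
    cc,rr=cv2.minEnclosingCircle((q[:,:2]*1000).astype(np.float32))
    return len(q),round(zt,4),np.round(c,1),np.round(s,1),np.round(cc,1),round(rr,1)
E
python3 - <<'E'
from m import *
T=np.load("top.npz");S=np.load("scene.npz");w=T["w"];s=S["w"]
for n,(u,v) in dict(w1=(229,177),w2=(185,185),car=(302,186),c0=(209,146),c1=(203,221),c2=(162,225),beamR=(376,163),bead=(348,162),foot=(325,139),plate=(347,135),pin=(291,165),box=(225,60),jug=(337,22),bowl=(240,218),red=(165,142),boardedge=(280,122),tab=(260,190)).items():
    p=np.nanmean(w[v-1:v+2,u-1:u+2].reshape(-1,3),0); print(n,np.round(p,3), end=' ')
    if n in('w1','w2','car','c0','c1','c2'):
        z0=.035 if n!='car' else .06
        print('\n   top',rim(w,p,z0,.2),'\n   scene',rim(s,p,z0,.2))
    else: print()
# height map of the scale region, top cam
for nm,W in(('top',w),('scene',s)):
    m=(W[...,0]>.5)&(W[...,0]<.85)&(W[...,1]>-.45)&(W[...,1]<-.1)&(W[...,2]>.03)
    p=W[m]; H,xe,ye=np.full((35,35),0),0,0
    for q in p:
        i=int((q[0]-.5)*100);j=int((-.1-q[1])*100);H[i,j]=max(H[i,j],int(q[2]*1000))
    print(nm);print('\n'.join('%3d '%(50+i)+' '.join('%3d'%x if x else '  .' for x in H[i]) for i in range(34,-1,-1)))
for n in("top","scene"):
    I=np.load(n+".npz")["img"]
    c=I[120:205,280:390] if n=="top" else I[65:175,160:275]
    cv2.imwrite(f"pics/c{n}.png",cv2.resize(c,None,fx=5,fy=5,interpolation=cv2.INTER_CUBIC))
E
```

```text
w1 [0.514 0.137 0.008] 
   top (47, np.float64(0.0623), array([511.5, 134. ]), array([49.7, 50.4]), array([511.7, 133.9]), 26.6) 
   scene (74, np.float64(0.0616), array([511.4, 135.5]), array([53. , 52.5]), array([511.4, 135.7]), 27.8)
w2 [0.492 0.279 0.006] 
   top (45, np.float64(0.063), array([490.5, 273.8]), array([52.1, 50.1]), array([490.5, 274.2]), 27.0) 
   scene (79, np.float64(0.0624), array([491.7, 276.3]), array([52.3, 53. ]), array([491.6, 276.9]), 27.4)
car [ 0.474 -0.089  0.057] 
   top (56, np.float64(0.1115), array([472.2, -85. ]), array([50.6, 50.6]), array([473. , -85.1]), 26.7) 
   scene (90, np.float64(0.1107), array([472.8, -82.9]), array([55. , 49.9]), array([473.1, -82.5]), 28.4)
c0 [0.616 0.2   0.008] 
   top (74, np.float64(0.0541), array([613.1, 194.8]), array([45.3, 46.1]), array([613.6, 194.5]), 24.2) 
   scene (100, np.float64(0.0544), array([614.1, 197.6]), array([46.1, 45.3]), array([614.1, 197.7]), 24.3)
c1 [0.376 0.223 0.008] 
   top (70, np.float64(0.0538), array([376. , 218.1]), array([49.4, 42.9]), array([374.4, 218.3]), 25.3) 
   scene (90, np.f
[... 10024 characters left out ...]
   .   . 173 198 201 200 211 200 203 201 203 188 172   .   .   .   .   .   .   .   .   .   .   .   .   .   .   .   .   .   .
 53 175 172 174 173 173 173 175 173 172 187 221 186   .   . 169 166 184 184 181   .   .   .   .   .   .   .   .   .   .   .   .   .   .   .   .
 52   .   .   .   . 170 173 174 176 175 185 187 185 171 177 174 177 186 183 184 175 175   .   .   .   .   .   .   .   .   .   .   .   .   .   .
 51   .   .   .   .   .   .   .   .   . 174 177 174   .   .   .   . 183 183 182   .   .   .   .   .   .   .   .   .   .   .   .   .   .   .   .
 50   .   .   .   .   .   .   .   .   .   . 169   .   .   .   .   .   .   .   .   .   .   .   .   .   .   .   .   .   .   .   .   .   .   .   .
```

View pics/ctop.png

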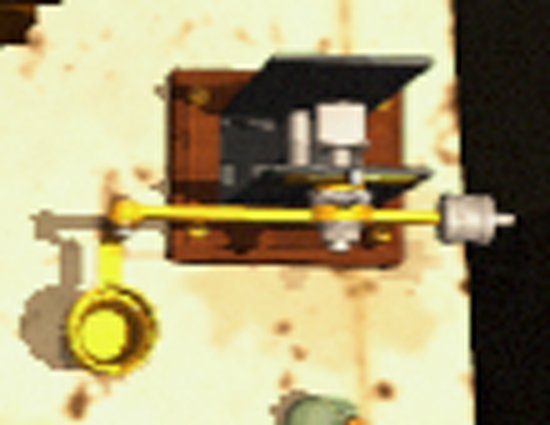

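View pics/cscene.png

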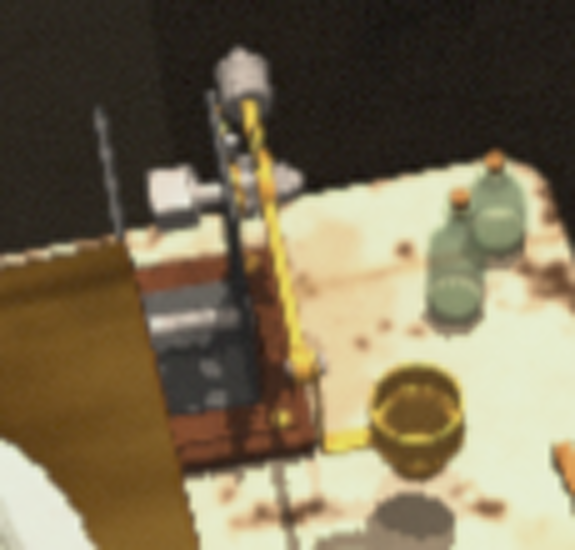

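Top crop: the beam runs left to right with the white bolt head at (342,122), just behind the front plate, and the carrier cup at (112,330) is hung by a strap from the pin at (125,210). The scene crop confirms the head's shank leaves only from its front face, and a low tie rod lies at (190,320).

Start with weight 2, aligning the tool with the world, while I fit the scale's yaw.

```bash
python3 - <<'E'
from m import *
for n in("top","scene"):
    w=np.load(n+".npz")["w"]; p=w[np.isfinite(w[...,0])]
    def sel(x0,x1,y0,y1,z0,z1): 
        m=(p[:,0]>x0)&(p[:,0]<x1)&(p[:,1]>y0)&(p[:,1]<y1)&(p[:,2]>z0)&(p[:,2]<z1); return p[m]
    for nm,b in dict(front=(.535,.562,-.27,-.15,.193,.208),back=(.597,.625,-.27,-.15,.193,.21),beam=(.51,.54,-.18,-.09,.165,.18),head=(.562,.592,-.235,-.175,.172,.19),foot=(.45,.7,-.33,-.1,.015,.03),pointer=(.5,.56,-.25,-.15,.206,.24),beamz=(.51,.54,-.33,-.07,.165,.18)).items():
        q=sel(*b)
        if len(q)<4: print(nm,len(q));continue
        f=np.polyfit(q[:,1],q[:,0],1); r=cv2.minAreaRect((q[:,:2]*1000).astype(np.float32))
        print(n,nm,len(q),'slope dx/dy',f[0].round(3),'x at -.205',np.polyval(f,-.205).round(4),'mean',q.mean(0).round(4),'rng',q.min(0).round(4),q.max(0).round(4),'rect',np.round(r[0]+r[1]+(r[2],),1), 'dz/dy',np.polyfit(q[:,1],q[:,2],1)[0].round(3))
E
python3 -m crank '0.094 0 0 0 -8.5; 0.094 0 0 0 -8.5; 0.094 0 0 0 -3.4; 0.094 0 0 0 0; 0.094 -0.03 -0.04 0 0; 0.094 -0.03 -0.04 0 0; 0.094 -0.03 -0.04 0 0; 0.094 -0.03 -0.04 0 0; 0.094 -0.03 -0.04 0 0; 0.094 -0.03 -0.04 0 0; 0.094 -0.03 -0.04 0 0; 0.094 -0.03 -0.04 0 0' 20
```

```text
top front 87 slope dx/dy 0.042 x at -.205 0.5487 mean [ 0.5486 -0.2083  0.1999] rng [ 0.5423 -0.2535  0.193 ] [ 0.5528 -0.1645  0.2073] rect [ 547.2 -209.    89.1    9.7   89. ] dz/dy 0.016
top back 69 slope dx/dy 0.037 x at -.205 0.6113 mean [ 0.6109 -0.214   0.1997] rng [ 0.6068 -0.2551  0.1934] [ 0.6149 -0.1678  0.2047] rect [ 611.2 -211.4   87.2    5.3   86.6] dz/dy 0.018
top beam 99 slope dx/dy 0.024 x at -.205 0.5303 mean [ 0.5321 -0.1299  0.171 ] rng [ 0.5226 -0.1792  0.165 ] [ 0.5398 -0.0903  0.1765] rect [ 533.5 -134.2   16.9   89.1    3.2] dz/dy -0.039
top head 93 slope dx/dy 0.029 x at -.205 0.5777 mean [ 0.5775 -0.209   0.1785] rng [ 0.5639 -0.2235  0.1722] [ 0.5918 -0.1952  0.1845] rect [ 577.8 -209.1   28.    28.2    1.3] dz/dy -0.067
top foot 878 slope dx/dy 0.17 x at -.205 0.5705 mean [ 0.5725 -0.1931  0.0225] rng [ 0.5166 -0.2864  0.0151] [ 0.6437 -0.1344  0.03  ] rect [ 579.8 -210.2  148.1  123.3   87.5] dz/dy 0.0
top pointer 11 slope dx/dy -0.905 x at -.205 0.5369 mean [ 0.5407 -0.2093  0.2118] rng [ 0.5303 -0.2206  0.2062] [ 0.5472 -0.2049  0.2209] rect [ 541.1 -2
[... 1063 characters left out ...]
-0.1977  0.0233] rng [ 0.5203 -0.2857  0.015 ] [ 0.6039 -0.1305  0.03  ] rect [ 562.5 -208.2  154.8   83.2   89.3] dz/dy -0.011
scene pointer 11 slope dx/dy -1.087 x at -.205 0.5393 mean [ 0.5402 -0.2058  0.211 ] rng [ 0.5325 -0.2087  0.2063] [ 0.5468 -0.2015  0.2218] rect [ 539.5 -204.7    6.1   14.4   77.1] dz/dy 1.381
scene beamz 248 slope dx/dy 0.042 x at -.205 0.5283 mean [ 0.5289 -0.1903  0.1724] rng [ 0.5101 -0.3009  0.1651] [ 0.5397 -0.0756  0.1799] rect [ 524.9 -188.2  225.3   29.5   90. ] dz/dy -0.025
time: 1.3
tcp_pos: [0.476, 0.3109, 0.2056]
orientation: [[-1.0, 0.002, -0.0], [0.002, 1.0, 0.0], [0.0, 0.0, -1.0]]
wrist_force: [0.5, 0.1, -0.1]
gripper_width: 0.0942
grasp_force: 0.0
```

```bash
python3 -m crank '0.094 -0.015 -0.035 0 0; 0.094 0 0 0.03 0; 0.094 0 0 0.03 0; 0.094 0 0 0.03 0; 0.094 0 0 0.03 0; 0.094 0 0 0.03 0; 0.094 0 0 0.017 0; 0.094 0 0 0 0; 0.05 0 0 0 0; 0.05 0 0 0 0; 0.05 0 0 0 0; 0.05 0 0 0 0' 20; python3 -m crank '0.05 0 0 0 0; 0.05 0 0 0 0; 0.05 0 0 0 0; 0.05 0 0 0 0'
```

```text
time: 2.5
tcp_pos: [0.4906, 0.278, 0.0393]
orientation: [[-1.0, -0.0, 0.001], [-0.0, 1.0, 0.001], [-0.001, 0.001, -1.0]]
wrist_force: [0.5, -0.4, 0.3]
gripper_width: 0.0656
grasp_force: 0.0
time: 2.9
tcp_pos: [0.4904, 0.2778, 0.0388]
orientation: [[-1.0, -0.0, 0.0], [-0.0, 1.0, 0.0], [-0.0, 0.0, -1.0]]
wrist_force: [-1.3, -1.3, 6.6]
gripper_width: 0.054
grasp_force: 20.0
```

```bash
python3 -m crank '0.05 0 0 -0.03 0; 0.05 0 0 -0.04 0; 0.05 0 0 -0.04 0; 0.05 0 -0.03 -0.03 0; 0.05 0.004 -0.04 0 0; 0.05 0.004 -0.04 0 0; 0.05 0.004 -0.04 0 0; 0.05 0.004 -0.04 0 0; 0.05 0.002 -0.04 0 0; 0.05 0 -0.04 0 0; 0.05 0 -0.04 0 0; 0.05 0 -0.03 0 0'; python3 -m crank '0.05 0 -0.02 0 0; 0.05 0 0 0 0; 0.05 0 0 0 0'
python3 - <<'E'
from h import *
from m import rim
for n in("scene","wrist"):
    s,w=pts(n); cv2.imwrite(f"pics/{n}2.png",s["img"])
    print(n,rim(w,(.4728,-.0838),.09,.125)); np.savez(n+"2.npz",w=w)
E
```

```text
time: 4.1
tcp_pos: [0.4718, -0.0646, 0.1786]
orientation: [[-1.0, 0.001, 0.0], [0.001, 1.0, -0.0], [-0.0, -0.0, -1.0]]
wrist_force: [-0.2, 0.4, -1.5]
gripper_width: 0.0539
grasp_force: 20.0
time: 4.4
tcp_pos: [0.4721, -0.0822, 0.1784]
orientation: [[-1.0, 0.001, -0.0], [0.001, 1.0, 0.0], [0.0, 0.0, -1.0]]
wrist_force: [0.0, 1.1, -0.1]
gripper_width: 0.054
grasp_force: 20.0
scene (56, np.float64(0.1122), array([474.9, -79.4]), array([45.3, 51.7]), array([474.2, -83.4]), 28.0)
wrist (315, np.float64(0.1107), array([456.6, -86.1]), array([24.8, 52.4]), array([467.9, -84.9]), 26.2)
```

View pics/wrist2.png

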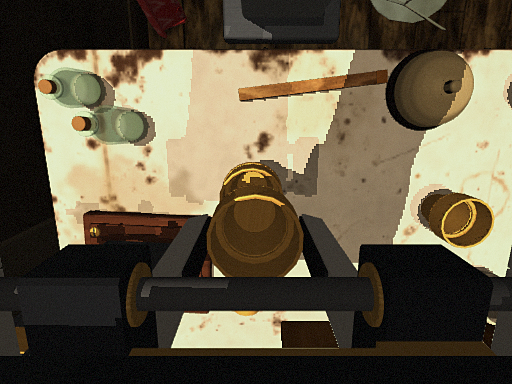

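Wrist view: the held weight's mouth is at (255,235) and the carrier cup shows just behind and below it at (248,180); the carrier centre measures (0.472, -0.084), rim at 0.11. Lower it in.

```bash
python3 -m crank '0.05 0 -0.002 0.02 0; 0.05 0 0 0.02 0; 0.05 0 0 0.01 0; 0.05 0 0 0.01 0; 0.05 0 0 0.005 0; 0.05 0 0 0.005 0; 0.05 0 0 0.005 0; 0.05 0 0 0.005 0; 0.05 0 0 0 0; 0.05 0 0 0 0; 0.05 0 0 0 0'
python3 - <<'E'
from h import *
from m import rim
for n in("scene","wrist"):
    s,w=pts(n); cv2.imwrite(f"pics/{n}3.png",s["img"])
    if n=="scene": cv2.imwrite("pics/c3.png",cv2.resize(s["img"][65:195,160:290],None,fx=4.5,fy=4.5,interpolation=cv2.INTER_CUBIC))
    m=(np.abs(w[...,0]-.53)<.012)&(w[...,1]<-.09)&(w[...,1]>-.18)&(w[...,2]>.1)&(w[...,2]<.19); p=w[m]
    if len(p)>9:print(n,len(p),np.polyfit(p[:,1],p[:,2],1).round(3))
E
```

```text
time: 5.6
tcp_pos: [0.4724, -0.0843, 0.0987]
orientation: [[-1.0, -0.0, 0.0], [-0.0, 1.0, 0.0], [-0.0, 0.0, -1.0]]
wrist_force: [0.1, 0.2, -0.5]
gripper_width: 0.0537
grasp_force: 20.0
scene 92 [-0.159  0.138]
wrist 399 [-0.021  0.121]
```

View pics/c3.png

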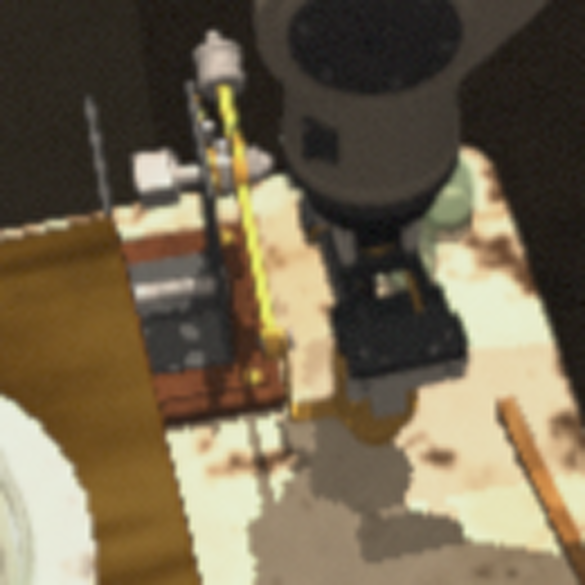

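The beam's slope went from -0.03 to -0.16, i.e. the carrier sank 15 mm, which matches the descent past contact: the weight is seated. Release and check.

```bash
python3 -m crank '0.094 0 0 0 0; 0.094 0 0 0 0; 0.094 0 0 0 0; 0.094 0 0 0 0; 0.094 0 0 0 0; 0.094 0 0 0 0; 0.094 0 0 -0.02 0; 0.094 0 0 -0.04 0; 0.094 0 0 -0.04 0; 0.094 0 0.03 -0.01 0; 0.094 -0.004 0.04 0 0; 0.094 -0.004 0.04 0 0'; python3 -m crank '0.094 -0.005 0.03 0 0; 0.094 -0.006 0.03 0 0; 0.094 -0.006 0.03 0 0; 0.094 -0.007 0.02 0 0; 0.094 -0.007 0 0 0; 0.094 0 0 0 0'
python3 - <<'E'
from h import *
from m import rim
for n in("top","scene"):
    s,w=pts(n)
    print(n,rim(w,(.4728,-.0838),.06,.16),rim(w,(.4728,-.0838),.06,.1))
    print(rim(w,(.511,.135),.04,.08))
    m=(np.abs(w[...,0]-.53)<.012)&(w[...,1]<-.09)&(w[...,1]>-.18)&(w[...,2]>.1)&(w[...,2]<.19); p=w[m]
    print(len(p),np.polyfit(p[:,1],p[:,2],1).round(3))
E
```

```text
time: 6.9
tcp_pos: [0.4804, 0.0269, 0.2093]
orientation: [[-1.0, 0.001, 0.002], [0.001, 1.0, 0.001], [-0.002, 0.001, -1.0]]
wrist_force: [0.7, 0.3, -0.7]
gripper_width: 0.0941
grasp_force: 0.0
time: 7.5
tcp_pos: [0.512, 0.1353, 0.2083]
orientation: [[-1.0, -0.0, -0.0], [-0.0, 1.0, -0.001], [0.0, -0.001, -1.0]]
wrist_force: [-0.9, -0.0, -1.6]
gripper_width: 0.0939
grasp_force: 0.0
top (54, np.float64(0.1212), array([472.9, -86.1]), array([51.9, 52.2]), array([473.1, -86.1]), 26.7) (50, np.float64(0.0974), array([473.8, -88.4]), array([43.9, 44.2]), array([472.9, -84.9]), 25.0)
None
103 [-0.141  0.14 ]
scene None None
(68, np.float64(0.0625), array([512.3, 136.9]), array([51.3, 53.4]), array([511.7, 136.1]), 27.4)
87 [-0.159  0.14 ]
```

The first weight is seated (stack rim 0.119, as expected). Now weight 1.

```bash
python3 -m crank '0.094 0 0 0.04 0; 0.094 0 0 0.04 0; 0.094 0 0 0.04 0; 0.094 0 0 0.03 0; 0.094 0 0 0.02 0; 0.094 0 0 0 0; 0.05 0 0 0 0; 0.05 0 0 0 0; 0.05 0 0 0 0; 0.05 0 0 0 0; 0.05 0 0 0 0; 0.05 0 0 0 0' 20; python3 -m crank '0.05 0 0 0 0; 0.05 0 0 0 0; 0.05 0 0 0 0'; python3 -m crank '0.05 0 0 -0.03 0; 0.05 0 0 -0.04 0; 0.05 0 0 -0.04 0; 0.05 0.006 -0.02 -0.03 0; 0.05 0.006 -0.04 0 0; 0.05 0.006 -0.04 0 0; 0.05 0.006 -0.04 0 0; 0.05 0.006 -0.04 0 0; 0.05 0.006 -0.03 0 0; 0.05 0.003 -0.01 0 0; 0.05 0 0 0 0; 0.05 0 0 0 0'
```

```text
time: 8.8
tcp_pos: [0.5114, 0.1359, 0.0388]
orientation: [[-1.0, -0.0, 0.001], [-0.0, 1.0, 0.0], [-0.001, 0.0, -1.0]]
wrist_force: [-0.1, -0.6, 5.3]
gripper_width: 0.0536
grasp_force: 20.0
time: 9.1
tcp_pos: [0.5115, 0.1358, 0.0388]
orientation: [[-1.0, -0.0, 0.0], [-0.0, 1.0, 0.0], [-0.0, 0.0, -1.0]]
wrist_force: [-1.3, -0.5, 7.1]
gripper_width: 0.0536
grasp_force: 20.0
time: 10.3
tcp_pos: [0.4725, -0.0832, 0.1784]
orientation: [[-1.0, -0.001, -0.0], [-0.001, 1.0, 0.0], [0.0, 0.0, -1.0]]
wrist_force: [0.2, 0.5, -2.1]
gripper_width: 0.0538
grasp_force: 20.0
```

```bash
python3 -m crank '0.05 0 -0.001 0.02 0; 0.05 0 0 0.02 0; 0.05 0 0 0.008 0; 0.05 0 0 0.005 0; 0.05 0 0 0.005 0; 0.05 0 0 0.005 0; 0.05 0 0 0.005 0; 0.05 0 0 0 0; 0.05 0 0 0 0'
python3 - <<'E'
from h import *
s,w=pts("scene")
m=(np.abs(w[...,0]-.53)<.012)&(w[...,1]<-.09)&(w[...,1]>-.18)&(w[...,2]>.1)&(w[...,2]<.19); p=w[m]
print(len(p),np.polyfit(p[:,1],p[:,2],1).round(3))
E
```

```text
time: 11.2
tcp_pos: [0.4725, -0.0854, 0.1107]
orientation: [[-1.0, 0.0, 0.0], [0.0, 1.0, -0.0], [-0.0, -0.0, -1.0]]
wrist_force: [0.0, -1.0, 0.8]
gripper_width: 0.0539
grasp_force: 20.0
102 [-0.299  0.111]
```

Slope is now -0.30, carrier down another 17 mm: seated. Release, lift, turn the jaw line along the bolt axis.

```bash
python3 -m crank '0.094 0 0 0 0; 0.094 0 0 0 0; 0.094 0 0 0 0; 0.094 0 0 0 0; 0.094 0 0 0 0; 0.094 0 0 0 0; 0.094 0 0 -0.02 0; 0.094 0 0 -0.04 0; 0.094 0 0 -0.04 0; 0.094 0 0 -0.04 0; 0.06 0 0 -0.02 8.5; 0.06 0 0 0 8.5'; python3 -m crank '0.06 0 0 0 8.5; 0.04 0 0 0 8.5; 0.03 0 0 0 8.5; 0.028 0 0 0 8.5; 0.028 0 0 0 8.5; 0.028 0 0 0 8.5; 0.028 0 0 0 8.5; 0.028 0 0 0 8.5; 0.028 0 0 0 7.6; 0.028 0 0 0 0'
python3 - <<'E'
from h import *
from m import rim
print(np.round(ctrl.get_obs()["q"],2))
for n in("top","scene"):
    s,w=pts(n); np.savez(n+"4.npz",w=w,img=s["img"],K=s["intrinsics"],R=s["R"],t=s["t"])
    print(n,rim(w,(.4728,-.0838),.06,.16))
    m=(np.abs(w[...,0]-.53)<.012)&(w[...,1]<-.09)&(w[...,1]>-.18)&(w[...,2]>.1)&(w[...,2]<.19); p=w[m]
    print(len(p),np.polyfit(p[:,1],p[:,2],1).round(3) if len(p)>5 else '')
E
```

```text
time: 12.45
tcp_pos: [0.4736, -0.0854, 0.2735]
orientation: [[-0.955, 0.298, 0.005], [0.298, 0.955, 0.001], [-0.004, 0.002, -1.0]]
wrist_force: [0.4, -0.2, -0.1]
gripper_width: 0.0814
grasp_force: 0.0
time: 13.45
tcp_pos: [0.4722, -0.0853, 0.2705]
orientation: [[0.048, 0.999, -0.0], [0.999, -0.048, 0.0], [0.0, -0.0, -1.0]]
wrist_force: [0.5, 0.4, 0.4]
gripper_width: 0.0278
grasp_force: 0.0
[-0.39  0.03  0.45  1.97 -0.01  1.15  0.02]
top (23, np.float64(0.1347), array([471.3, -71.9]), array([46.9, 18.2]), array([472. , -79.5]), 23.5)
0 
scene (104, np.float64(0.133), array([473. , -86.7]), array([52.8, 54.3]), array([472.3, -86.7]), 28.0)
99 [-0.277  0.115]
```

The stack rim measures 0.131 in place: carrier at 0.019 plus 112 mm, so both weights are nested. The head will be gripped by its end faces, left of the shank, and turned by lifting. Go over it and refine with the wrist camera.

```bash
python3 -m crank '0.028 -0.02 0.02 0 0; 0.028 -0.02 0.025 0 0; 0.028 -0.02 0.025 0 0; 0.028 -0.02 0.025 0 0; 0.028 -0.022 0.017 0 0; 0.028 0 0 0 0; 0.028 0 0 0 0'
python3 - <<'E'
from h import *
print(ctrl.get_obs()["tcp_pos"])
s,w=pts("wrist"); cv2.imwrite("pics/wrist5.png",s["img"])
np.savez("wrist5.npz",w=w,T=s["T_tool_cam"],K=s["intrinsics"]); print(np.round(s["T_tool_cam"],3).tolist())
e=np.array([[1,-.046,0],[.046,1,0],[0,0,1]]); W=(w-np.array([.579,-.208,.165]))@e.T
for nm,b in dict(headtop=(-.02,.02,-.03,.03,.002,.022),front=(-.045,-.02,-.05,.05,.02,.045),back=(.022,.045,-.05,.05,.02,.045)).items():
    m=np.ones(w.shape[:2],bool)
    for i in range(3): m&=(W[...,i]>b[2*i])&(W[...,i]<b[2*i+1])
    p=W[m]*1000
    if len(p): print(nm,len(p),np.percentile(p,[2,50,98],axis=0).round(1).tolist(),'dz/dy',np.polyfit(p[:,1],p[:,2],1).round(3),'dx/dy',np.polyfit(p[:,1],p[:,0],1).round(3))
E
```

```text
time: 14.25
tcp_pos: [0.5793, -0.1926, 0.2699]
orientation: [[0.043, 0.999, -0.001], [0.999, -0.043, -0.0], [-0.0, -0.001, -1.0]]
wrist_force: [-0.7, 0.1, -0.9]
gripper_width: 0.0281
grasp_force: 0.0
[ 0.5793212  -0.19257324  0.26993656]
[[0.001, -0.973, -0.229, 0.065], [1.0, 0.001, 0.001, -0.002], [-0.0, -0.229, 0.973, -0.179], [0.0, 0.0, 0.0, 1.0]]
headtop 869 [[-18.2, -14.4, 3.4], [-3.1, -0.7, 12.1], [10.8, 11.2, 15.9]] dz/dy [-0.135 11.391] dx/dy [-1.000e-03 -3.061e+00]
front 473 [[-38.9, -0.5, 23.3], [-31.5, 19.5, 33.0], [-28.7, 42.0, 38.3]] dz/dy [-0.058 33.463] dx/dy [  0.067 -33.095]
back 386 [[28.1, -0.6, 21.0], [30.0, 21.5, 33.0], [33.0, 41.6, 34.7]] dz/dy [-1.4000e-02  3.1882e+01] dx/dy [8.0000e-03 2.9946e+01]
```

View pics/wrist5.png

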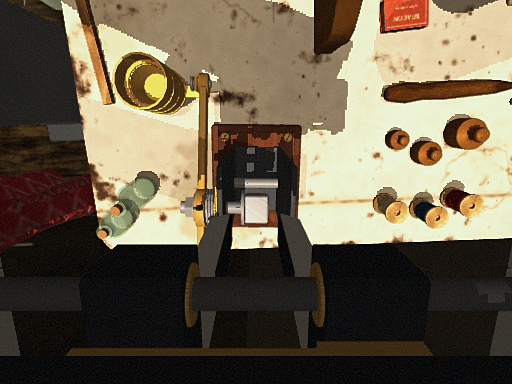

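Wrist view: the head is at (256,208) with its shank to the left (front) at (235,208), tilted -0.13 (bolt at its stop), and the fingers line up with the gap. The head measures about (0.5785, -0.2095). Go down left of the shank.

```bash
python3 -m crank '0.027 -0.0025 0 0.02 0; 0.027 0 0 0.02 0; 0.027 0 0 0.02 0; 0.027 0 0 0.015 0; 0.027 0 0 0 0'; python3 -m crank '0.027 0 0 0.01 0; 0.027 0 0 0.01 0; 0.027 0 0 0.01 0; 0.027 0 0 0 0';  python3 -m crank '0.027 0 0 0.01 0; 0.027 0 0 0.01 0; 0.027 0 0 0 0; 0.027 0 0 0 0'
```

```text
time: 14.8
tcp_pos: [0.5784, -0.1937, 0.194]
orientation: [[0.044, 0.999, -0.003], [0.999, -0.044, 0.001], [0.001, -0.003, -1.0]]
wrist_force: [0.0, 0.5, 0.5]
gripper_width: 0.0273
grasp_force: 0.0
time: 15.2
tcp_pos: [0.5788, -0.1945, 0.1641]
orientation: [[0.045, 0.999, -0.002], [0.999, -0.045, 0.0], [0.0, -0.002, -1.0]]
wrist_force: [-0.5, 0.8, -0.2]
gripper_width: 0.0275
grasp_force: 0.0
time: 15.6
tcp_pos: [0.5793, -0.1948, 0.1452]
orientation: [[0.045, 0.999, -0.001], [0.999, -0.045, -0.0], [-0.0, -0.001, -1.0]]
wrist_force: [0.5, -0.7, -0.2]
gripper_width: 0.0273
grasp_force: 0.0
```

Clear on all sides. Close gently, check the width (22 mm) and side force, then grip hard.

```bash
python3 -m crank '0.015 0 0 0.002 0; 0.015 0 0 0 0; 0.015 0 0 0 0; 0.015 0 0 0 0; 0.015 0 0 0 0' 10; python3 -m crank '0.015 0 0 0 0; 0.015 0 0 0 0; 0.015 0 0 0 0' 60
```

```text
time: 16.1
tcp_pos: [0.5806, -0.1949, 0.1442]
orientation: [[0.045, 0.999, 0.002], [0.999, -0.045, -0.001], [-0.0, 0.002, -1.0]]
wrist_force: [5.3, -1.5, 1.8]
gripper_width: 0.0222
grasp_force: 10.0
time: 16.4
tcp_pos: [0.5806, -0.1949, 0.1442]
orientation: [[0.045, 0.999, 0.002], [0.999, -0.045, -0.001], [-0.0, 0.002, -1.0]]
wrist_force: [6.3, -0.4, 3.3]
gripper_width: 0.0215
grasp_force: 60.0
```

```bash
cat > b.py <<'E'
from h import *
for n in("scene","top"):
    s,w=pts(n); r=[]
    m=(np.abs(w[...,0]-.53)<.012)&(w[...,1]<-.09)&(w[...,1]>-.18)&(w[...,2]>.1)&(w[...,2]<.2); p=w[m]
    if len(p)>9:
        f=np.polyfit(p[:,1],p[:,2],1); k=np.abs(np.polyval(f,p[:,1])-p[:,2])<.006; r.append(np.polyfit(p[k,1],p[k,2],1).round(3)); r.append(int(k.sum()))
    print(n,*r); cv2.imwrite(f"pics/b_{n}.png",s["img"])
o=ctrl.get_obs(); print(o["wrist_force"].round(1),o["ft_torque"].round(2),o["tcp_pos"].round(4),round(o["gripper_width"],4))
E
python3 -m crank '0.015 0 0.001 -0.001 0; 0.015 0 0 -0.001 0; 0.015 0 0 0 0; 0.015 0 0 0 0'; python3 b.py
```

```text
time: 16.8
tcp_pos: [0.5805, -0.1949, 0.1444]
orientation: [[0.045, 0.999, -0.0], [0.999, -0.045, -0.001], [-0.001, -0.0, -1.0]]
wrist_force: [9.8, -5.5, -19.6]
gripper_width: 0.0217
grasp_force: 60.0
scene [-0.285  0.115] 90
top [-0.28   0.115] 102
[ 10.7  -3.9 -19.7] [-0.9  -2.47  0.06] [ 0.5805 -0.1949  0.1444] 0.0214
```

```bash
python3 -m crank '0.015 0 0 -0.001 0; 0.015 0 0 -0.001 0; 0.015 0 0 0 0; 0.015 0 0 0 0'; python3 b.py;  python3 -m crank '0.015 0 0 -0.001 0; 0.015 0 0 -0.001 0; 0.015 0 0 0 0; 0.015 0 0 0 0'; python3 b.py
```

```text
time: 17.3
tcp_pos: [0.5804, -0.1949, 0.1448]
orientation: [[0.045, 0.999, -0.001], [0.999, -0.045, -0.001], [-0.002, -0.001, -1.0]]
wrist_force: [19.7, -9.1, -45.3]
gripper_width: 0.0211
grasp_force: 60.0
scene [-0.276  0.117] 93
top [-0.279  0.116] 103
[ 18.5  -9.  -45.7] [-1.57 -4.61  0.08] [ 0.5804 -0.1948  0.1448] 0.021
time: 17.8
tcp_pos: [0.5804, -0.1946, 0.1462]
orientation: [[0.045, 0.999, -0.002], [0.999, -0.045, -0.001], [-0.002, -0.002, -1.0]]
wrist_force: [24.3, -9.3, -56.2]
gripper_width: 0.0214
grasp_force: 60.0
scene [-0.266  0.119] 90
top [-0.255  0.12 ] 97
[ 23.6 -10.1 -55.1] [-1.6  -5.51  0.1 ] [ 0.5803 -0.1946  0.1462] 0.0214
```

```bash
python3 -m crank '0.015 0 -0.0015 -0.001 0; 0.015 0 0 -0.001 0; 0.015 0 0 0 0; 0.015 0 0 0 0'; python3 b.py; python3 -m crank '0.015 0 0 0 0; 0.015 0 0 0 0; 0.015 0 0 0 0; 0.015 0 0 0 0'; python3 b.py
```

```text
time: 18.3
tcp_pos: [0.5803, -0.1944, 0.1489]
orientation: [[0.044, 0.999, 0.001], [0.999, -0.044, -0.002], [-0.002, 0.001, -1.0]]
wrist_force: [29.2, -8.1, -51.1]
gripper_width: 0.0214
grasp_force: 60.0
scene [-0.256  0.12 ] 93
top [-0.252  0.12 ] 102
[ 28.6  -9.3 -51.3] [-1.4  -6.83  0.09] [ 0.5803 -0.1944  0.1489] 0.0211
time: 18.8
tcp_pos: [0.5804, -0.1944, 0.1489]
orientation: [[0.044, 0.999, 0.001], [0.999, -0.044, -0.002], [-0.002, 0.001, -1.0]]
wrist_force: [29.1, -7.7, -52.1]
gripper_width: 0.0211
grasp_force: 60.0
scene [-0.268  0.119] 93
top [-0.253  0.12 ] 100
[ 30.   -8.2 -51.9] [-1.43 -6.84  0.14] [ 0.5803 -0.1943  0.1489] 0.0209
```

The grip is sound (60 N, 21.5 mm) but the large contact patch resists turning, so it slips. I'll regrip only the upper left corner of the end faces, at a longer lever with a small patch, and pull along the arc.

```bash
python3 -m crank '0.027 0 0.0015 0 0; 0.027 0 0 0 0; 0.027 0 0 0 0; 0.027 -0.002 0 -0.01 0; 0.027 0 0 -0.006 0; 0.027 0 0 0 0; 0.027 0 0 0 0'
```

```text
time: 19.6
tcp_pos: [0.5805, -0.1967, 0.1679]
orientation: [[0.045, 0.999, 0.001], [0.999, -0.045, 0.0], [0.0, 0.001, -1.0]]
wrist_force: [-0.0, -0.1, -0.2]
gripper_width: 0.0271
grasp_force: 0.0
```

```bash
python3 -m crank '0.027 0 0 -0.002 0; 0.015 0 0 0 0; 0.015 0 0 0 0; 0.015 0 0 0 0; 0.015 0 0 0 0; 0.015 0 0 0 0' 60; python3 -m crank '0.015 -0.001 0 -0.001 0; 0.015 -0.001 0 -0.001 0; 0.015 0 0 0 0; 0.015 0 0 0 0'; python3 b.py;  python3 -m crank '0.015 -0.001 0 -0.001 0; 0.015 -0.001 0 -0.001 0; 0.015 0 0 0 0; 0.015 0 0 0 0'; python3 b.py
```

```text
time: 20.2
tcp_pos: [0.5805, -0.1967, 0.1695]
orientation: [[0.045, 0.999, 0.0], [0.999, -0.045, -0.0], [-0.0, 0.0, -1.0]]
wrist_force: [0.2, -0.3, 2.0]
gripper_width: 0.0206
grasp_force: 60.0
time: 20.6
tcp_pos: [0.5803, -0.1969, 0.1699]
orientation: [[0.044, 0.999, -0.001], [0.999, -0.044, 0.001], [0.001, -0.001, -1.0]]
wrist_force: [8.2, 4.9, -19.0]
gripper_width: 0.0206
grasp_force: 60.0
scene [-0.255  0.119] 92
top [-0.262  0.118] 105
[  8.3   5.2 -19.3] [ 1.24 -2.14  0.05] [ 0.5803 -0.1969  0.1699] 0.0209
time: 21.1
tcp_pos: [0.5802, -0.1977, 0.1708]
orientation: [[0.043, 0.999, -0.002], [0.999, -0.043, 0.003], [0.002, -0.002, -1.0]]
wrist_force: [13.1, 8.3, -32.7]
gripper_width: 0.0205
grasp_force: 59.9
scene [-0.182  0.136] 80
top [-0.175  0.135] 91
[ 14.1   8.7 -32.8] [ 2.15 -3.39  0.06] [ 0.5802 -0.1976  0.1708] 0.0205
```

It turns: slope -0.26 → -0.18. Continue along the arc.

```bash
python3 -m crank '0.015 -0.001 0 -0.001 0; 0.015 -0.001 0 -0.0005 0; 0.015 0 0 0 0; 0.015 0 0 0 0'; python3 b.py;  python3 -m crank '0.015 -0.001 0 -0.0005 0; 0.015 0 0 0 0; 0.015 0 0 0 0'; python3 b.py
```

```text
time: 21.6
tcp_pos: [0.5801, -0.1984, 0.1716]
orientation: [[0.042, 0.999, -0.003], [0.999, -0.042, 0.004], [0.004, -0.003, -1.0]]
wrist_force: [17.3, 12.5, -40.4]
gripper_width: 0.0206
grasp_force: 59.8
scene [-0.113  0.149] 81
top [-0.099  0.15 ] 79
[ 16.7  11.7 -41.2] [ 3.16 -3.96  0.14] [ 0.5801 -0.1984  0.1716] 0.0207
time: 22.0
tcp_pos: [0.58, -0.1997, 0.1721]
orientation: [[0.042, 0.999, -0.003], [0.999, -0.042, 0.003], [0.003, -0.003, -1.0]]
wrist_force: [16.0, 10.8, -39.5]
gripper_width: 0.0205
grasp_force: 59.8
scene [-0.139  0.145] 82
top [-0.145  0.143] 76
[ 16.1  11.1 -40.1] [ 3.   -3.94  0.02] [ 0.5801 -0.1996  0.1721] 0.021
```

It slipped on the last step: the pull was too steep and the patch too near the axis. Regrip further out on the corner and pull nearer the tangent (allowing for the arm's softer y).

```bash
python3 -m crank '0.027 0 0 0 0; 0.027 0 0 0 0; 0.027 0 0 0 0; 0.027 0.005 0 0 0; 0.027 0.0035 0 0.005 0; 0.027 0 0 0 0; 0.027 0 0 0 0'; python3 -m crank '0.027 0 0 0 0; 0.015 0 0 0 0; 0.015 0 0 0 0; 0.015 0 0 0 0; 0.015 0 0 0 0; 0.015 0 0 0 0' 60
```

```text
time: 22.8
tcp_pos: [0.5804, -0.1951, 0.1704]
orientation: [[0.045, 0.999, -0.0], [0.999, -0.045, 0.0], [-0.0, -0.0, -1.0]]
wrist_force: [0.5, -0.0, 0.7]
gripper_width: 0.0274
grasp_force: 0.0
time: 23.4
tcp_pos: [0.5805, -0.1954, 0.1706]
orientation: [[0.045, 0.999, 0.0], [0.999, -0.045, -0.0], [-0.0, 0.0, -1.0]]
wrist_force: [1.4, -1.6, -0.1]
gripper_width: 0.0201
grasp_force: 60.0
```

```bash
python3 -m crank '0.015 -0.001 0 -0.0005 0; 0.015 -0.001 0 -0.0005 0; 0.015 -0.001 0 -0.001 0; 0.015 0 0 0 0; 0.015 0 0 0 0'; python3 b.py;  python3 -m crank '0.015 -0.001 0 -0.0005 0; 0.015 -0.001 0 -0.001 0; 0.015 0 0 0 0; 0.015 0 0 0 0'; python3 b.py
```

```text
time: 23.9
tcp_pos: [0.5804, -0.1959, 0.1711]
orientation: [[0.043, 0.999, -0.001], [0.999, -0.043, 0.002], [0.002, -0.001, -1.0]]
wrist_force: [7.6, 7.6, -16.3]
gripper_width: 0.0203
grasp_force: 60.0
scene [-0.24   0.123] 87
top [-0.22   0.125] 107
[  7.2   8.3 -17.5] [ 1.94 -1.77  0.01] [ 0.5804 -0.1959  0.1711] 0.0199
time: 24.4
tcp_pos: [0.5803, -0.1967, 0.172]
orientation: [[0.043, 0.999, -0.002], [0.999, -0.043, 0.003], [0.003, -0.002, -1.0]]
wrist_force: [9.7, 11.4, -23.4]
gripper_width: 0.0202
grasp_force: 60.0
scene [-0.177  0.139] 79
top [-0.173  0.138] 81
[  8.9  11.2 -24. ] [ 2.99 -2.32 -0.03] [ 0.5803 -0.1967  0.172 ] 0.0202
```

```bash
python3 -m crank '0.015 -0.001 0 -0.001 0; 0.015 -0.001 0 -0.0005 0; 0.015 0 0 0 0; 0.015 0 0 0 0'; python3 b.py;  python3 -m crank '0.015 -0.001 0 -0.0005 0; 0.015 -0.0005 0 -0.0005 0; 0.015 0 0 0 0; 0.015 0 0 0 0'; python3 b.py
```

```text
time: 24.9
tcp_pos: [0.5802, -0.1976, 0.1729]
orientation: [[0.042, 0.999, -0.003], [0.999, -0.042, 0.005], [0.004, -0.003, -1.0]]
wrist_force: [11.8, 15.6, -30.6]
gripper_width: 0.0201
grasp_force: 59.9
scene [-0.058  0.16 ] 80
top [-0.101  0.154] 93
[ 11.2  15.2 -30.4] [ 3.89 -2.99  0.01] [ 0.5802 -0.1976  0.1729] 0.0198
time: 25.4
tcp_pos: [0.5801, -0.1985, 0.1735]
orientation: [[0.041, 0.999, -0.003], [0.999, -0.041, 0.005], [0.005, -0.003, -1.0]]
wrist_force: [13.1, 16.6, -33.9]
gripper_width: 0.0203
grasp_force: 59.8
scene [-0.055  0.163] 77
top [-0.029  0.167] 99
[ 13.5  17.2 -33.8] [ 4.28 -3.19  0.25] [ 0.5801 -0.1985  0.1735] 0.02
```

Correcting with the plate tops (which are level: bias +0.017 top, -0.010 scene), both cameras agree on -0.045. One more step, then a finer measurement.

```bash
cat > lev.py <<'E'
from h import *
o=ctrl.get_obs(); print(o["wrist_force"].round(1),o["tcp_pos"].round(4),round(o["gripper_width"],4))
for n in("scene","top"):
    A=[];Z=[]
    for i in range(3):
        s,w=pts(n); x,y,z=w[...,0],w[...,1],w[...,2]
        def fit(m):
            a,b=y[m],z[m]; f=np.polyfit(a,b,1)
            for _ in range(3):
                k=np.abs(np.polyval(f,a)-b)<.004; f=np.polyfit(a[k],b[k],1)
            return f[0],int(k.sum())
        xb=.529+.046*(y+.205)
        beam=fit((np.abs(x-xb)<.008)&(y<-.09)&(y>-.18)&(z>.14)&(z<.19))
        b2=(np.abs(x-xb)<.008)&(((y<-.09)&(y>-.18))|((y<-.228)&(y>-.245)|(y<-.29)&(y>-.30)))&(z>.15)&(z<.182); b2=fit(b2)
        P=np.vstack([w[(np.abs(x-x0-.046*(y+.205))<.006)&(np.abs(y+.21)<.044)&(z>.19)&(z<.208)]-[0,0,zz] for x0,zz in((.549,0),(.6115,0))])
        c=np.polyfit(P[:,1],P[:,2],1)[0]
        A.append((beam[0]-c,b2[0]-c,beam[1],c))
        m=(np.hypot(x-.4725,y+.0855)<.033)&(z>.12)&(z<.2); Z.append(np.percentile(z[m],90) if m.sum()>9 else 0)
    print(n,'slope left,both,n,corr',np.mean(A,0).round(3),'rim',np.mean(Z).round(4))
cv2.imwrite("pics/lev_%s.png"%n,s["img"])
E
python3 -m crank '0.015 -0.001 0 -0.0005 0; 0.015 -0.0005 0 -0.0005 0; 0.015 0 0 0 0; 0.015 0 0 0 0; 0.015 0 0 0 0'; python3 lev.py
```

```text
time: 26.0
tcp_pos: [0.58, -0.2014, 0.1744]
orientation: [[0.042, 0.999, -0.003], [0.999, -0.042, 0.003], [0.003, -0.003, -1.0]]
wrist_force: [14.9, 9.8, -38.3]
gripper_width: 0.0197
grasp_force: 59.9
[ 14.9   9.8 -38.3] [ 0.58   -0.2014  0.1744] 0.0197
scene slope left,both,n,corr [-1.13e-01 -1.01e-01  7.40e+01 -2.00e-03] rim 0.1532
top slope left,both,n,corr [-1.57e-01 -1.57e-01  7.80e+01  5.90e-02] rim 0.156
```

It slipped again: pad torsion builds up in the patch as the head turns. A much smaller patch right at the corner should cut that and lengthen the lever.

```bash
python3 -m crank '0.027 0 0 0 0; 0.027 0 0 0 0; 0.027 0 0 0 0; 0.027 0.008 0 0 0; 0.027 0.0045 0 0.003 0; 0.027 0 0 0.002 0; 0.027 0 0 0 0; 0.027 0 0 0 0'
```

```text
time: 27.1
tcp_pos: [0.5804, -0.1929, 0.1724]
orientation: [[0.045, 0.999, -0.0], [0.999, -0.045, -0.0], [-0.0, -0.0, -1.0]]
wrist_force: [0.1, -0.1, -0.3]
gripper_width: 0.0269
grasp_force: 0.0
```

```bash
python3 -m crank '0.015 0 0 0 0; 0.015 0 0 0 0; 0.015 0 0 0 0; 0.015 0 0 0 0; 0.015 0 0 0 0' 60; python3 -m crank '0.015 -0.001 0 -0.001 0; 0.015 -0.001 0 -0.0005 0; 0.015 -0.001 0 -0.001 0; 0.015 0 0 0 0; 0.015 0 0 0 0'; python3 b.py
```

```text
time: 27.6
tcp_pos: [0.5806, -0.1929, 0.1725]
orientation: [[0.045, 0.999, 0.0], [0.999, -0.045, -0.0], [-0.0, 0.0, -1.0]]
wrist_force: [1.4, -2.1, -0.9]
gripper_width: 0.0183
grasp_force: 60.0
time: 28.1
tcp_pos: [0.5804, -0.1937, 0.1736]
orientation: [[0.044, 0.999, -0.001], [0.999, -0.044, 0.002], [0.002, -0.001, -1.0]]
wrist_force: [8.3, 5.4, -20.3]
gripper_width: 0.0186
grasp_force: 59.9
scene [-0.227  0.128] 92
top [-0.216  0.128] 97
[  8.1   5.5 -18.7] [ 1.37 -1.96 -0.  ] [ 0.5805 -0.1937  0.1736] 0.0184
```

```bash
python3 -m crank '0.015 -0.001 0 -0.0005 0; 0.015 -0.001 0 -0.001 0; 0.015 0 0 0 0; 0.015 0 0 0 0'; python3 b.py;  python3 -m crank '0.015 -0.001 0 -0.0005 0; 0.015 -0.001 0 -0.0005 0; 0.015 0 0 0 0; 0.015 0 0 0 0'; python3 b.py
```

```text
time: 28.6
tcp_pos: [0.5804, -0.195, 0.1748]
orientation: [[0.043, 0.999, -0.002], [0.999, -0.043, 0.003], [0.002, -0.002, -1.0]]
wrist_force: [8.0, 7.2, -20.9]
gripper_width: 0.0187
grasp_force: 59.9
scene [-0.077  0.156] 83
top [-0.079  0.156] 87
[  8.7   8.3 -20.8] [ 2.02 -2.08  0.  ] [ 0.5804 -0.195   0.1748] 0.0183
time: 29.1
tcp_pos: [0.5803, -0.1962, 0.1758]
orientation: [[0.043, 0.999, -0.002], [0.999, -0.043, 0.004], [0.003, -0.002, -1.0]]
wrist_force: [7.7, 11.1, -20.3]
gripper_width: 0.0187
grasp_force: 60.0
scene [-0.018  0.17 ] 75
top [-0.014  0.171] 103
[  8.6  11.8 -20.7] [ 2.95 -2.05  0.04] [ 0.5803 -0.1962  0.1757] 0.0188
```

Much lower force now. Measure finely.

```bash
python3 lev.py
```

```text
[  8.6  11.8 -20.7] [ 0.5803 -0.1962  0.1757] 0.0188
scene slope left,both,n,corr [-1.3000e-02 -1.4000e-02  6.8333e+01 -6.0000e-03] rim 0.163
top slope left,both,n,corr [-7.3e-02 -7.3e-02  9.1e+01  5.1e-02] rim 0.164
```

```bash
python3 - <<'E'
from m import *
for n in("top","scene"):
    w=np.load(n+".npz")["w"]; x,y,z=w[...,0],w[...,1],w[...,2]
    m=(np.abs(z)<.012)&(x>.4)&(x<.62)&(y>-.3)&(y<.3); p=w[m]
    A=np.c_[p[:,0]-.53,p[:,1]+.2,np.ones(len(p))]; print(n,'table',np.linalg.lstsq(A,p[:,2],rcond=None)[0].round(4),len(p))
    m=(np.abs(z-.022)<.007)&(np.abs(x-.58)<.055)&(np.abs(y+.21)<.07); p=w[m]
    A=np.c_[p[:,0]-.53,p[:,1]+.2,np.ones(len(p))]; print('foot',np.linalg.lstsq(A,p[:,2],rcond=None)[0].round(4),len(p))
    for x0 in(.549,.6115):
        m=(np.abs(x-x0-.046*(y+.205))<.006)&(np.abs(y+.21)<.043)&(z>.17)&(z<.207)&(np.abs(y+.208)>.012); print('plate p90,p50',np.percentile(z[m],[90,50]).round(4))
    for g in((.511,.135),(.491,.275),(.4728,-.084)):
        m=(np.hypot(x-g[0],y-g[1])<.033)&(z>(.04 if g[1]>0 else .09))&(z<.2); q=z[m]; print('rim p90, mean>p90-6mm',np.percentile(q,90).round(4),q[q>np.percentile(q,90)-.006].mean().round(4))
    for f in(n+".npz",n+"4.npz"):
        v=np.load(f)["w"]; X,Y,Z=v[...,0],v[...,1],v[...,2]; xb=.529+.046*(Y+.205); o=[]
        for a in np.arange(-.31,-.07,.015):
            m=(np.abs(X-xb)<.006)&(np.abs(Y-a)<.0075)&(Z>.1)&(Z<.21)
            if m.sum()>3:o.append((round(a,3),np.median(Z[m]).round(4),int(m.sum())))
        print(f,*o)
E
python3 - <<'E'
from h import *
for n in("scene","top"):
    s,v=pts(n);X,Y,Z=v[...,0],v[...,1],v[...,2]; xb=.529+.046*(Y+.205); o=[]
    for a in np.arange(-.31,-.07,.015):
            m=(np.abs(X-xb)<.006)&(np.abs(Y-a)<.0075)&(Z>.1)&(Z<.21)
            if m.sum()>3:o.append((round(a,3),np.median(Z[m]).round(4),int(m.sum())))
    print('now',n,*o)
    m=(np.hypot(X-.4725,Y+.0855)<.033)&(Z>.13)&(Z<.2);q=Z[m];print(np.percentile(q,90).round(4),q[q>np.percentile(q,90)-.006].mean().round(4))
    if n=="scene": cv2.imwrite("pics/c9.png",cv2.resize(s["img"][70:150,180:270],None,fx=7,fy=7,interpolation=cv2.INTER_CUBIC))
E
```

```text
top table [0.0001 0.0004 0.0013] 10040
foot [ 0.0121 -0.0061  0.0227] 641
plate p90,p50 [0.202  0.1987]
plate p90,p50 [0.2014 0.1943]
rim p90, mean>p90-6mm 0.0635 0.061
rim p90, mean>p90-6mm 0.0633 0.0613
rim p90, mean>p90-6mm 0.1134 0.1115
top.npz (np.float64(-0.295), np.float64(0.1744), 14) (np.float64(-0.28), np.float64(0.1819), 23) (np.float64(-0.265), np.float64(0.1808), 25) (np.float64(-0.25), np.float64(0.1741), 14) (np.float64(-0.235), np.float64(0.1727), 16) (np.float64(-0.22), np.float64(0.1787), 19) (np.float64(-0.205), np.float64(0.1831), 26) (np.float64(-0.19), np.float64(0.175), 23) (np.float64(-0.175), np.float64(0.1705), 16) (np.float64(-0.16), np.float64(0.1725), 17) (np.float64(-0.145), np.float64(0.1724), 16) (np.float64(-0.13), np.float64(0.171), 15) (np.float64(-0.115), np.float64(0.1699), 16) (np.float64(-0.1), np.float64(0.1696), 19) (np.float64(-0.085), np.float64(0.1704), 23)
top4.npz (np.float64(-0.295), np.float64(0.1939), 6)
scene table [0.0018 0.0003 0.0013] 10560
foot [ 0.0389 -0.0082  0.0222] 720
plate p90,p50 [0.2024 0.1994]
plate p90,p50 [0.2028 0.200
[... 1510 characters left out ...]
) (np.float64(-0.175), np.float64(0.1711), 14) (np.float64(-0.16), np.float64(0.1733), 13) (np.float64(-0.145), np.float64(0.1713), 13) (np.float64(-0.13), np.float64(0.1719), 14) (np.float64(-0.115), np.float64(0.1708), 11) (np.float64(-0.1), np.float64(0.1711), 14) (np.float64(-0.085), np.float64(0.169), 36)
0.1631 0.1618
now top (np.float64(-0.19), np.float64(0.1683), 4) (np.float64(-0.175), np.float64(0.1733), 18) (np.float64(-0.16), np.float64(0.1721), 17) (np.float64(-0.145), np.float64(0.1718), 16) (np.float64(-0.13), np.float64(0.1721), 15) (np.float64(-0.115), np.float64(0.1709), 16) (np.float64(-0.1), np.float64(0.1711), 20) (np.float64(-0.085), np.float64(0.1711), 23)
0.165 0.1642
```

Run:
```python
from h import *
s,w=pts("wrist"); I=s["img"]; o=ctrl.get_obs()
K=np.array(s["intrinsics"]);T=np.array(s["T_tool_cam"])
X=np.array([.529,-.209,.21]); c=(X-o["tcp_pos"])@o["orientation"]; c=(c-T[:3,3])@T[:3,:3]; u=K@c; u=u/u[2]; print(u, c[2]); a,b=int(u[0]),int(u[1])
a0=max(0,a-60);b0=max(0,b-50)
c1=cv2.resize(I[b0:b0+75,a0:a0+95],(760,600),interpolation=cv2.INTER_CUBIC); cv2.imwrite("pics/w9.png",c1); print(a0,b0)
```

```text
[158.60068211 277.28089149   1.        ] 0.15912761556005994
98 227
```

View pics/w9.png

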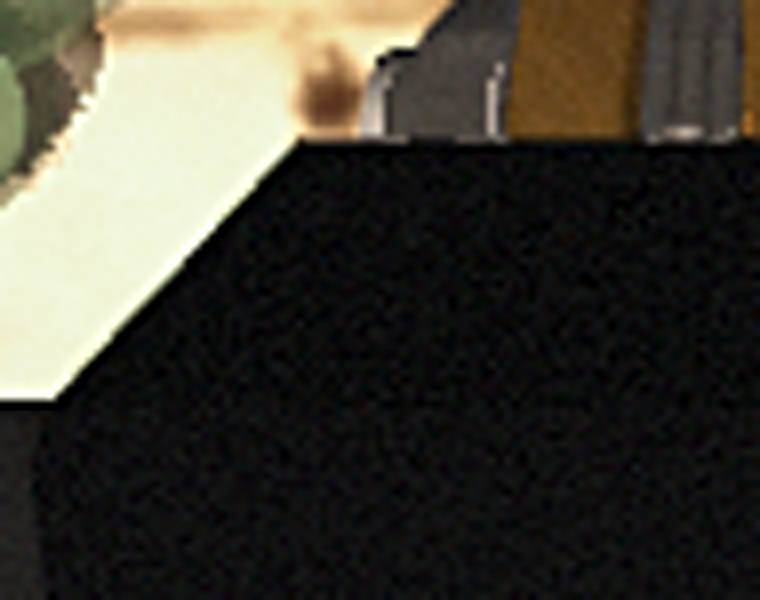

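View pics/c9.png

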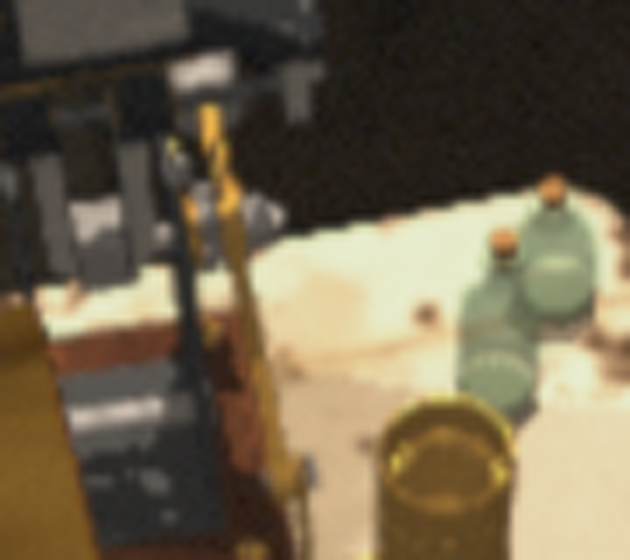

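The wrist crop shows the pointer hidden by the gripper body; the scene crop shows both fingers on the head at (100,245), the seated stack at (445,470) and the beam nearly level from (210,110) to (290,475). Beam heights say -0.02 and stack height -0.04, so one small step of about 0.03.

```bash
cat > fin.py <<'E'
from h import *
for n in("scene","top"):
    L=[];R=[];Q=[]
    for i in range(4):
        s,v=pts(n);X,Y,Z=v[...,0],v[...,1],v[...,2]; b=(np.abs(X-.529-.046*(Y+.205))<.006)&(np.abs(Z-.172)<.012)
        m=b&(Y>-.175)&(Y<-.092); L.append(np.polyfit(Y[m],Z[m],1)[0]); ml=b&(Y>-.125)&(Y<-.092); mr=b&(Y>-.252)&(Y<-.232)
        R.append((np.median(Z[ml])-np.median(Z[mr]))/(np.mean(Y[ml])-np.mean(Y[mr])) if mr.sum()>4 else np.nan)
        m=(np.hypot(X-.4725,Y+.0855)<.033)&(Z>.13)&(Z<.2);q=Z[m];Q.append((q[q>np.percentile(q,90)-.006].mean()-.168)/.12)
    print(n,'left',np.mean(L).round(3),np.std(L).round(3),'ends',np.nanmean(R).round(3),'rim',np.mean(Q).round(3))
o=ctrl.get_obs(); print(o["time"],o["wrist_force"].round(1),o["tcp_pos"].round(4),round(o["gripper_width"],4),o["grasp_force"])
E
python3 fin.py; python3 -m crank '0.015 -0.001 0 -0.0005 0; 0.015 0 0 0 0; 0.015 0 0 0 0; 0.015 0 0 0 0'; python3 fin.py
```

```text
scene left -0.031 0.008 ends -0.012 rim -0.047
top left -0.028 0.017 ends nan rim -0.033
30.05 [  8.2  12.3 -20.8] [ 0.5803 -0.1962  0.1758] 0.0182 59.94912229478359
time: 30.45
tcp_pos: [0.5803, -0.1968, 0.1762]
orientation: [[0.042, 0.999, -0.002], [0.999, -0.042, 0.004], [0.004, -0.002, -1.0]]
wrist_force: [8.5, 13.6, -20.8]
gripper_width: 0.0185
grasp_force: 59.9
scene left 0.02 0.005 ends 0.036 rim -0.005
top left 0.007 0.007 ends nan rim 0.006
30.85 [  7.6  12.7 -20.7] [ 0.5803 -0.1968  0.1762] 0.0182 59.946957528591156fin.py:9: RuntimeWarning: Mean of empty slice
  print(n,'left',np.mean(L).round(3),np.std(L).round(3),'ends',np.nanmean(R).round(3),'rim',np.mean(Q).round(3))
fin.py:9: RuntimeWarning: Mean of empty slice
  print(n,'left',np.mean(L).round(3),np.std(L).round(3),'ends',np.nanmean(R).round(3),'rim',np.mean(Q).round(3))
```

All measures now centre on zero. Check that it holds without creep.

```bash
python3 -m crank '0.015 0 0 0 0; 0.015 0 0 0 0; 0.015 0 0 0 0; 0.015 0 0 0 0; 0.015 0 0 0 0; 0.015 0 0 0 0; 0.015 0 0 0 0; 0.015 0 0 0 0' >/dev/null; python3 fin.py 2>/dev/null
python3 - <<'E'
from h import *
from m import rim
for n in("top","scene"):
    s,w=pts(n)
    for g in((.6136,.196),(.376,.2195),(.368,.343)): print(n,rim(w,g,.035,.08))
E
```

```text
scene left 0.026 0.008 ends 0.045 rim 0.0
top left 0.009 0.005 ends nan rim 0.01
32.05 [  7.6  13.6 -20.4] [ 0.5803 -0.1968  0.1762] 0.0182 59.94685336947441
top (69, np.float64(0.0543), array([613.3, 194.8]), array([43.9, 46.8]), array([613.5, 195.1]), 24.1)
top (74, np.float64(0.0531), array([374.5, 219.3]), array([46.9, 46. ]), array([375.4, 219.1]), 24.7)
top (46, np.float64(0.0545), array([366. , 338.2]), array([36. , 46.2]), array([368.5, 343.1]), 23.6)
scene (106, np.float64(0.0542), array([614. , 198.9]), array([45.8, 46.7]), array([614.3, 198.3]), 24.9)
scene (100, np.float64(0.0528), array([377.4, 222. ]), array([45.8, 47.6]), array([375.6, 221.4]), 25.4)
scene (107, np.float64(0.0541), array([369.9, 345.9]), array([49.2, 44.9]), array([369.7, 346.4]), 25.9)
```

```bash
python3 -c "
from workcell import ctrl; print(ctrl.close_job())"
```

```text
the job is handed in; nothing more can be done
None
```

I handed the job in at about 32 s: both weights are nested and seated in the carrier, the loaded beam is level to about 0.01–0.02 rad by depth measurement (the gripper hid the pointer), the bolt head is still gripped by its upper corner at 60 N and held steady for about a second before hand-in, and the clay cups are where they stood.

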